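# Turn the dressing jar over, load the jar mixer and hold its lever at half speed

## Robot

A 6-joint arm with a two-finger parallel gripper is mounted at the origin on the work surface. World frame = base frame: x ahead of the robot, y to its left, z up, the work surface at z = 0. Lengths are in m, angles in rad, forces in N, time in s.
With the tool pointing down it reaches from about 0.4 to 0.925 m from the base axis. Payload 3.4 kg.
Tool frame: the origin (TCP) lies at the very end of the fingers, on their centre line; the grasp point (between the pads) lies behind it (arm.grasp_offset is the z of the grasp point in the tool frame, in m); z points along the fingers, y is the line along which they close (so a half turn about z gives the same grasp; the last joint's range is limited). The gripper opens to 85 mm and grips with 20 to 120 N. Pads are 22 mm wide; open, the fingers measure 114 mm over their backs; the gripper's body (76 mm by 85 mm) begins 54 mm behind the grasp point. The pads swing forward as they close: fully open they stand 13 mm farther back than shut.
Start: joints at [-1.256, 0.307, 1.506, -0, 1.328, -0.073], TCP at [0.217, -0.532, 0.231] pointing down, gripper open.
Joint ranges: [-3.12, 3.12], [-1.05, 2.28], [0.14, 2.33], [-1.42, 4.57], [0.1, 2.73], [-2.68, 2.68]. Speed limits (rad/s): [2.57, 2.57, 3.14, 3.14, 3.14, 3.14].

## Interface

Orientations are given as a 3x3 rotation matrix whose columns are the frame's x, y, z axes.
In Python, from cell import arm gives the robot as it stands. The module is installed in compiled form; this text tells all that it offers.
- The arm moves only by the tool play_rows, never from a script. Its arguments are lists of equal length, an entry for each row: "claw": the opening, from 0 (shut) to 1 (fully open); "xyz": the shift along the tool's x, y, z in cm, a list of three; "roll": the turn about the tool's z in degrees. In form: {"claw": [claw, ...], "xyz": [[tx, ty, tz], ...], "roll": [roll, ...]}. A call has 1 to 20 rows; each row shifts and turns the commanded pose from where the row before left it, along the tool's axes as they then stand; what a row does not reach is not made up. A row lasts 1/8 s, in which the tool goes at most 62.5 mm and 10.7 degrees, less where a joint would pass 70% of its speed; a pose out of reach is approached as far as the arm can. A call is refused whole if a number of a shift passes 6.25 or a number of a turn 10.7, either way. A call with a gripper value outside its range is refused whole. The fingers move at their own pace and stop on an object; the grip force is fixed at half the most. Time passes only in rows, so rows that do not move let the fingers close. It gives the time, the measured TCP pose, the force, the opening and the grip force at its end, in the units of the state.
- arm.get_state(): the state, without advancing time (a new reading comes with each control period).
- arm.camera(name): name is "scene" or "top"; returns a dict with "frame" (384x512x3 uint8, red, green, blue), "mtx" (3x3 intrinsics, pixels), "R" (3x3) and "t" (3): a world point X has camera coordinates R X + t. Camera axes: x right, y down, z forward; pixel columns grow to the right and rows downward; lengths in m; the calibration is good to about 2 mm. A picture is of the moment at which its call begins. There is no depth.
- arm.hand_in(): hands the job in; it is judged then, once.
Trained networks look in a picture, given as the dict that the camera call returned (one of the last four; its "shot" number tells which), for a name from the list of things; names that differ only in an ending like _2 or _b are one class to them, and where a whole thing is asked for, a point or a joint stands for the part that bears it (a point fixed in the world has none). Each returns a list of dicts, best first, with "score" (0 to 1); they miss things now and then, are a little off and sometimes report something else, mostly with a low value. They report only what shows in the picture. A call takes as long as a camera call. They do not tell look-alikes from the thing itself.
- arm.masks_of(name, picture): "pixels" (384x512 bool, what is visible of it).
- arm.tip_of(name, picture): "location" ([x, y, z] in m, in world coordinates, good to about 4 mm: a listed point, or the origin of a listed thing).
The state is a dict: "time_s": time; "joint_positions": joint angles; "joint_velocities": joint speeds; "joint_efforts": joint torques, N m; "tool_pos": TCP position; "ee_rot": TCP orientation; "wrist_force": force on the tool from outside, world axes, zero at the start; "moment": the same for the moment, N m; "grip_width": finger opening in m; "grip_force": force on a finger pad.
Only numpy, scipy, OpenCV 4.12 (cv2) and the standard library are available. Lean on these libraries where they do the work, as an engineer would, in place of code of your own. Each camera call takes 0.05 s, during which the arm holds its last target. There are 200 camera calls.

## Task

The dressing in the amber jar with the wide steel lid has settled: pick the closed jar up and turn it over so that its lid points downward (at least 30 degrees below level), then turn it back and stand it upright in the round cup of the jar mixer and let go of it. Then press the mixer's spring-loaded run lever down to half of its travel (its half-speed position, level with the middle pin) and finish while still holding it there. Leave the oil bottle, the steel pot and the spatula where they are.

Things in the scene. Friction and masses are not known exactly. Their poses are not given: they have to be found in the camera images.
- jar: the jar to mix: closed round amber glass jar, 130 mm tall, straight-sided and 62 mm in diameter up to a height of 100 mm, with a wide steel screw lid on top (55 mm in diameter, 16 mm high); 0.25 to 0.46 kg, rigid, standing on the table. Origin at the centre of its underside, z axis towards the lid
- mixer: bench jar mixer, fixed: white housing 240 (x) by 220 (y) by 60 mm high, origin at the centre of its underside, front (-x) roughly towards the robot. On top: aluminium jar cup at x +30, y +55 mm (this frame); run lever along x at y -70 mm; thin gate post at x -30, y -105 mm, top 135 mm above the table, whose three pins mark the lever bar's height at off, half and full travel
- cup_floor (a point): centre of the inner floor of the mixer's cup, 64 mm above the table. The cup is round, 74 mm inside diameter, its rim 16 mm above this floor (80 mm above the table)
- lever_pad (a point): centre of the top face of the black pad (45 by 45 by 14 mm) on the run lever's near end. Height above the table: 138 mm released, 118 mm at half travel (pad level), 97 mm at the stop; it moves down on an arc about a pivot 90 mm above the table at x +60, y -70 mm in the mixer frame, axis along mixer y; at x -73 mm released, x -78 mm at half travel
- lever (a joint): angle of the run lever: 0 released (up), 0.30 rad pressed to the stop, 0.15 rad at half travel; a spring returns it. On the pad it takes about 4 N to start moving, 8 N at half travel and 12 N at the stop
- oil_bottle: bystander: closed green oil bottle with a neck and black cap, 60 mm in diameter, 150 mm tall, standing on the table; origin at the centre of its underside
- steel_pot: bystander: open steel pot, 84 mm across the rim, 75 mm tall, standing on the table; origin at the centre of its underside
- spatula: bystander: kitchen spatula lying on the table beyond the work; origin at its underside
There are look-alikes about, which are no part of the job. Leave any purple look-alike of the jar alone.

How it is judged:
On the way, in this order (a step that is already met when the one before it is completed fails the run):
1. the jar is off the table and turned over, its lid pointing at least 30 degrees below level (angle between jar's own z axis and vertical above 2.09 rad and height (world z) of jar above 0.08 m), for 0.2 s.
2. the jar stands upright in the mixer's cup and has been let go (horizontal distance between jar and cup_floor below 0.012 m and z of jar in the frame of cup_floor below 0.006 m and angle between jar's own z axis and vertical below 0.1 rad and contact force between jar and the arm below 0.1 N and contact force between jar and the fingers below 0.1 N), for 0.2 s.
At the end, for the whole second after the job is handed in: The robot still presses the run lever (over 3 N), held between 0.10 and 0.20 rad (half travel 0.15; pad within about 7 mm of its half height); the jar stands at rest, upright within 0.1 rad, on the cup floor within 12 mm of its centre, not touched by the robot (all of step 2 and value of joint lever between 0.1 and 0.2 rad and (contact force between mixer and the fingers above 3 N or contact force between mixer and the arm above 3 N) and linear speed of jar below 0.02 m/s); the arm keeps its last pose, push and grip.
It fails at once if the oil bottle, the steel pot or the spatula is moved by more than 30 mm or tipped (distance of any of oil_bottle, steel_pot, spatula from where it was at the start of the episode above 0.03 m or angle between any of oil_bottle, steel_pot's own z axis and vertical above 0.35 rad).
It also fails if it takes over 51 s, if anything falls off the work surface, if the arm or the gripper's body presses on something with over 40 N, if the wrist force passes 120 N, or if a joint passes its speed limit or range.

## Working session

There is one attempt and no reset: what is moved stays moved. The work goes in short steps, Python scripts to look and compute and a tool call to move; the robot and the scene stay as the last step left them, time stands still between calls to the robot, and variables do not carry over. Pictures are saved under pics/ and viewed, at most 10 in all, crops included, and the job is handed in when it is done.

Besides the shell and the picture viewer there is one more tool, called after "Request:" as name(argument=value, ...), one argument or row to a line, values as JSON. play_rows: Moves the arm, as the interface text tells. Its arguments: {"type":"object","properties":{"claw":{"type":"array"},"xyz":{"type":"array"},"roll":{"type":"array"}},"required":["claw","xyz","roll"]}

```bash
mkdir -p pics; cat > h.py <<'E'
import numpy as np, cv2
from cell import arm
np.set_printoptions(precision=4,suppress=True)
def save(p,n): cv2.imwrite('pics/'+n+'.png',cv2.cvtColor(p,cv2.COLOR_RGB2BGR))
def proj(c,X):
    p=c["mtx"]@(c["R"]@np.array(X,float)+c["t"]); return p[:2]/p[2]
def plane(c,uv,z):
    d=c["R"].T@np.linalg.inv(c["mtx"])@np.array([uv[0],uv[1],1.]); o=-c["R"].T@c["t"]
    return o+d*(z-o[2])/d[2]
E
python3 - <<'E'
from h import *
a=arm.camera("scene");b=arm.camera("top")
save(np.vstack([a["frame"],b["frame"]])[:, :],'s0')
im=np.hstack([a["frame"],b["frame"]]);save(cv2.resize(im,(800,300),interpolation=cv2.INTER_AREA),'both')
save(a["frame"],'sc');save(b["frame"],'tp')
for c,n in((a,'scene'),(b,'top')):
    print(n,'cam',-c["R"].T@c["t"])
    for k in ["jar","mixer","cup_floor","lever_pad","oil_bottle","steel_pot","spatula"]:
        for r in arm.tip_of(k,c)[:3]: print(k,r["score"],np.array(r["location"]),proj(c,r["location"]))
print(arm.get_state(),arm.grasp_offset)
E
```

```text
scene cam [ 1.2049 -0.4647  0.7991]
jar 0.9 [ 0.5552  0.0861 -0.0011] [265.4281 208.2669]
jar 0.82 [ 0.5627 -0.0437  0.0012] [232.2125 228.7179]
jar 0.77 [0.4514 0.0854 0.0009] [244.4312 190.5966]
mixer 0.65 [ 0.5422 -0.2283  0.0018] [171.5784 255.941 ]
cup_floor 0.94 [ 0.5742 -0.1753  0.0664] [192.2087 237.0419]
lever_pad 0.59 [ 0.4711 -0.3042  0.1397] [121.3929 217.0066]
lever_pad 0.24 [ 0.5713 -0.1731  0.0668] [192.3309 235.8878]
oil_bottle 0.85 [ 0.4412  0.3544 -0.0028] [303.0578 158.7145]
steel_pot 0.88 [ 0.5159  0.2326 -0.0032] [292.1112 183.0145]
spatula 0.77 [0.6891 0.1742 0.0038] [317.9006 218.3609]
spatula 0.48 [ 0.5709 -0.1736  0.0684] [192.0112 235.4645]
top cam [0.3314 0.0219 1.3472]
jar 0.93 [ 0.4724 -0.027  -0.0023] [277.4404 226.3706]
jar 0.88 [ 0.5668 -0.042  -0.0001] [282.0495 196.4452]
jar 0.65 [0.4548 0.0865 0.001 ] [240.9765 231.8207]
mixer 0.83 [ 0.543  -0.2296  0.0017] [342.0319 203.9131]
cup_floor 0.62 [ 0.5707 -0.1676  0.0621] [324.7238 191.6759]
lever_pad 0.56 [ 0.4738 -0.2997  0.1377] [376.9133 220.8907]
oil_bottle 0.58 [0.4402 0.3548 0.0002] [154.8289 236.3037]
steel_pot 0.73 [0.5121 0.225  0.0005] [197.0927 213.4529]
steel_pot 0.33 [ 0.5422 -0.2322 -0.0008] [342.7261 204.2899]
spatula 0.91 [ 0.683   0.1698 -0.0033] [215.9312 160.9879]
{'time_s': 0.8, 'joint_positions': array([-1.2565,  0.3068,  1.5064,  0.    ,  1.3284, -0.0735]), 'joint_velocities': array([ 0.0004,  0.0004,  0.002 ,  0.0003, -0.0003, -0.    ]), 'joint_efforts': array([  0.0001, -45.7399, -25.2326,  -0.0003,   0.0004,   0.    ]), 'tool_pos': array([ 0.2174, -0.5323,  0.2313]), 'ee_rot': array([[ 0.9257,  0.3782,  0.    ],
       [ 0.3782, -0.9257, -0.0001],
       [-0.    ,  0.0001, -1.    ]]), 'wrist_force': array([-0.3593,  1.139 , -0.2698]), 'moment': array([-0.0246,  0.0089, -0.0009]), 'grip_force': 0.0, 'grip_width': 0.0856227699180845} -0.0187
```

View pics/sc.png

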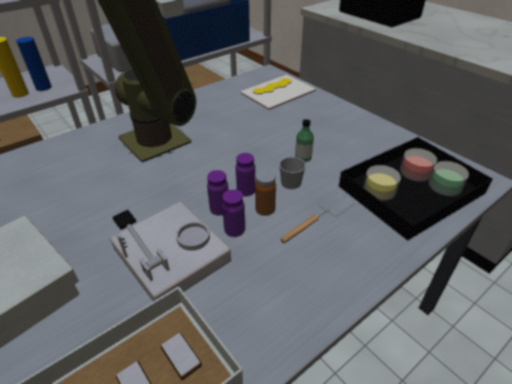

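View pics/tp.png

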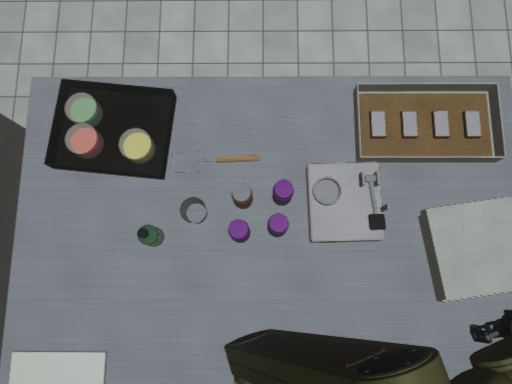

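Candidates in the scene view: purple jars at (217,192), (246,174) and (233,213), and an amber jar with a steel lid at (265,195). I choose the amber one, which is at (242,194) in the top view. The tool can only roll about its own z, so I'll measure the jar and then test how the arm behaves at its reach limit.

```bash
python3 - <<'E'
from h import *
a=arm.camera("scene");b=arm.camera("top")
save(np.hstack([cv2.resize(a["frame"][130:260,90:330],(480,260),interpolation=cv2.INTER_CUBIC),cv2.resize(b["frame"][140:260,200:350],(320,260),interpolation=cv2.INTER_CUBIC)]),'crop')
for c in (a,b):
    for r in arm.masks_of("jar",c):
        m=r["pixels"]; print(r["score"],np.argwhere(m).mean(0)[::-1],m.sum(),c["frame"][m].mean(0))
    for k in ["jar","cup_floor","lever_pad","mixer"]:
        for r in arm.tip_of(k,c): print(k,r["score"],np.array(r["location"]))
# lid top centre in top view at z=.13
E
```

```text
0.94 [245.1176 173.9856] 765 [57.1307 30.851  72.2601]
0.69 [233.4748 212.8952] 954 [57.0356 29.4361 72.6625]
0.68 [265.0285 192.5674] 876 [73.2568 61.0571 53.0491]
0.67 [215.9487 190.1401] 721 [61.2968 32.957  77.7601]
jar 0.87 [ 0.4671 -0.0268  0.0012]
jar 0.78 [ 0.4503  0.087  -0.0006]
jar 0.64 [ 0.5568  0.083  -0.0032]
jar 0.61 [ 0.5679 -0.042   0.002 ]
cup_floor 0.79 [ 0.5727 -0.175   0.0669]
lever_pad 0.6 [ 0.4748 -0.3021  0.1407]
0.87 [241.9521 195.5567] 397 [105.7128 103.8489 104.6247]
0.8 [282.9385 192.4146] 439 [ 94.6492  60.2506 111.8656]
0.7 [239.     230.6061] 396 [101.9419  62.952  120.9217]
jar 0.97 [ 0.5553  0.0807 -0.0012]
jar 0.77 [ 0.4541  0.0876 -0.0028]
jar 0.76 [ 0.4702 -0.0258 -0.0045]
cup_floor 0.7 [ 0.5718 -0.1683  0.0664]
lever_pad 0.97 [ 0.4742 -0.3045  0.1343]
mixer 0.66 [ 0.5423 -0.2268 -0.0008]
```

View pics/crop.png

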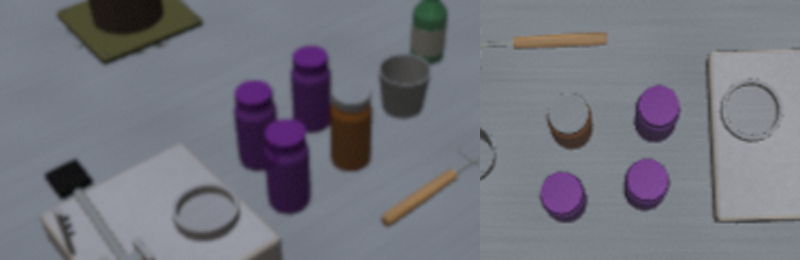

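Request:
play_rows(
  claw=[1,1,1,1,1,1],
  xyz=[
    [0,0,-6],
    [0,0,-6],
    [0,0,-6],
    [0,0,-6],
    [0,0,-6],
    [0,0,-6],
  ],
  roll=[0,0,0,0,0,0],
)

```text
time_s: 2.15
tool_pos: [0.2173, -0.5318, 0.5936]
ee_rot: [[0.926, 0.378, 0.0], [0.378, -0.926, -0.001], [-0.0, 0.001, -1.0]]
wrist_force: [0.1, -1.1, -0.1]
grip_width: 0.0855
grip_force: 0.0
```

The crop confirms it: the only amber jar with a steel lid is at scene (265,195), and the other three are purple. Next I'll probe the reach limit.

Request:
play_rows(
  claw=[1,1,1,1],
  xyz=[
    [0,0,-6],
    [0,0,-6],
    [0,0,-6],
    [0,0,-6],
  ],
  roll=[0,0,0,0],
)

```text
time_s: 2.65
tool_pos: [0.1802, -0.4428, 0.7526]
ee_rot: [[0.926, 0.377, -0.012], [0.377, -0.924, 0.064], [0.013, -0.064, -0.998]]
wrist_force: [-0.8, 0.5, -0.0]
grip_width: 0.0854
grip_force: 0.0
```

```bash
python3 -c "
from h import *
s=arm.get_state();print(s['joint_positions'],s['tool_pos'],s['ee_rot'])"
```

```text
[-1.2781  0.3339  0.143   0.0174  2.7298 -0.0789] [ 0.1802 -0.4428  0.7526] [[ 0.926   0.3774 -0.0121]
 [ 0.3774 -0.9238  0.0644]
 [ 0.0131 -0.0642 -0.9979]]
```

Request:
play_rows(
  claw=[1,1,1],
  xyz=[
    [0,0,6],
    [0,0,6],
    [0,0,6],
  ],
  roll=[0,0,0],
)

```text
time_s: 3.02
tool_pos: [0.1788, -0.4329, 0.5885]
ee_rot: [[0.926, 0.378, -0.012], [0.377, -0.924, 0.064], [0.013, -0.064, -0.998]]
wrist_force: [0.7, -0.5, 1.1]
grip_width: 0.0853
grip_force: 0.0
```

```bash
python3 -c "
from h import *
s=arm.get_state();print(s['joint_positions'],s['tool_pos'],s['ee_rot'])"
```

```text
[-1.2752  0.121   0.8991  0.009   2.186  -0.087 ] [ 0.1788 -0.4329  0.5885] [[ 0.9259  0.3775 -0.0118]
 [ 0.3775 -0.9238  0.0638]
 [ 0.0132 -0.0636 -0.9979]]
```

Request:
play_rows(
  claw=[1,1,1,1,1,1,1,1,1,1],
  xyz=[
    [0,6,0],
    [0,6,0],
    [0,6,0],
    [0,6,0],
    [0,6,0],
    [0,6,0],
    [0,6,0],
    [0,6,0],
    [0,6,0],
    [0,6,0],
  ],
  roll=[0,0,0,0,0,0,0,0,0,0],
)

```text
time_s: 4.28
tool_pos: [0.3431, -0.8341, 0.4336]
ee_rot: [[0.926, 0.374, 0.053], [0.378, -0.922, -0.091], [0.015, 0.104, -0.994]]
wrist_force: [-0.3, -0.5, 0.2]
grip_width: 0.0855
grip_force: 0.0
```

```bash
cat > st.py <<'E'
from h import *
s=arm.get_state();print(s['time_s'],s['joint_positions'],s['tool_pos'],s['wrist_force']);print(s['ee_rot'])
E
python3 st.py
```

```text
4.275 [-1.2357  0.7948  0.1446  0.0234  2.0986 -0.0384] [ 0.3431 -0.8341  0.4336] [-0.3391 -0.4624  0.2238]
[[ 0.9259  0.3741  0.053 ]
 [ 0.3775 -0.9215 -0.0909]
 [ 0.0149  0.1041 -0.9945]]
```

Request:
play_rows(
  claw=[1,1,1,1],
  xyz=[
    [0,6,0],
    [0,6,0],
    [0,6,0],
    [0,6,0],
  ],
  roll=[0,0,0,0],
)

```text
time_s: 4.78
tool_pos: [0.3796, -0.924, 0.3814]
ee_rot: [[0.926, 0.361, 0.111], [0.378, -0.897, -0.231], [0.016, 0.255, -0.967]]
wrist_force: [-0.4, 0.1, -0.3]
grip_width: 0.0853
grip_force: 0.0
```

```bash
python3 st.py; python3 - <<'E'
import numpy as np
from scipy.optimize import least_squares
Q=np.array([[.3068,1.5064,1.3284],[.3339,.143,2.7298],[.121,.8991,2.186],[.7948,.1446,2.0986]])
P=np.array([[.2174,-.5323,.2313],[.1802,-.4428,.7526],[.1788,-.4329,.5885],[.3431,-.8341,.4336]])
rz=np.c_[np.hypot(P[:,0],P[:,1]),P[:,2]]
def f(p):
    h,r0,a,b,c,d=p
    q=np.cumsum(Q,1)
    r=r0+a*np.sin(q[:,0])+b*np.sin(q[:,1])+c*np.sin(q[:,2])+d*np.cos(q[:,1]); z=h+a*np.cos(q[:,0])+b*np.cos(q[:,1])+c*np.cos(q[:,2])-d*np.sin(q[:,1])
    return np.r_[r-rz[:,0],z-rz[:,1]]
s=least_squares(f,[.3,0,.4,.4,.2,0]);print(s.x,s.fun)
E
```

```text
4.775 [-1.2336  0.8655  0.1447  0.0294  1.8741 -0.0357] [ 0.3796 -0.924   0.3814] [-0.374   0.068  -0.3006]
[[ 0.9258  0.3614  0.1106]
 [ 0.3776 -0.8968 -0.2306]
 [ 0.0158  0.2552 -0.9667]]
[0.1893753  0.00178128 0.64622444 0.41653084 0.36785665 0.10948272] [ 3.42431833e-05  3.85003270e-05 -5.94516956e-05 -1.32932995e-05
  3.01844106e-06  3.20904037e-05 -5.09852513e-05  1.58798216e-05]
```

```bash
cat > kin.py <<'E'
import numpy as np
from scipy.optimize import least_squares
from scipy.spatial.transform import Rotation as Ro
lo=np.array([-3.12,-1.05,.14,-1.42,.1,-2.68]);hi=np.array([3.12,2.28,2.33,4.57,2.73,2.68])
h,r0,a,b,c,d=0.1893753,0.0,0.64622,0.41653,0.36786,0.10948
def fk(q,off=-np.pi/2):
    A=Ro.from_euler('z',q[0]); B=A*Ro.from_euler('y',q[1]); C=B*Ro.from_euler('y',q[2])
    W=C*Ro.from_euler('z',q[3])*Ro.from_euler('y',q[4]); T=W*Ro.from_euler('z',q[5]+off)
    p=np.array([0,0,h])+B.apply([0,0,a])+C.apply([d,0,b])+W.apply([0,0,c])
    return p,T.as_matrix()
def ik(p,R,q0):
    def f(q):
        P,T=fk(q); return np.r_[(P-p)*3,(Ro.from_matrix(T@R.T)).as_rotvec()]
    s=least_squares(f,np.clip(q0,lo+1e-4,hi-1e-4),bounds=(lo,hi)); return s.x,np.abs(s.fun).max()
def tool(psi,e,roll=0):
    # z at azimuth psi, e below level; y horizontal for roll=0
    z=np.array([np.cos(psi)*np.cos(e),np.sin(psi)*np.cos(e),-np.sin(e)])
    y=np.array([-np.sin(psi),np.cos(psi),0]); x=np.cross(y,z)
    return np.c_[x,y,z]@Ro.from_euler('z',roll).as_matrix()
E
python3 - <<'E'
from kin import *
from cell import arm
np.set_printoptions(precision=3,suppress=True)
s=arm.get_state(); P,R=fk(s['joint_positions']); print(P-s['tool_pos']);print(R-s['ee_rot'])
go=.0187
jar=np.array([.5555,.083,.088]); cup=np.array([.572,-.171,.152])
for psi in (-1.3,-1.57,-1.8):
  for e in np.radians([18,25]):
    for flip in (0,np.pi):
      R=tool(psi,e,flip)
      for nm,X in(('jar',jar),('cup',cup)):
        best=[]
        for k in range(14):
          rng=np.random.default_rng(k);q,er=ik(X+R[:,2]*go,R,rng.uniform(lo,hi))
          if er<1e-3 and not any(np.abs(q-o).max()<.02 for o in best): best.append(q)
        print(psi,round(np.degrees(e)),flip>0,nm,*best)
E
```

```text
[-0.04  -0.013 -0.   ]
[[-1.852 -0.723  0.   ]
 [-0.755  1.794 -0.   ]
 [-0.032 -0.51  -0.   ]]
-1.3 18 False jar [ 0.712  0.866  1.726 -1.037  1.52  -2.064]
-1.3 18 False cup [ 0.299  0.705  1.976 -1.403  1.303 -2.05 ]
-1.3 18 True jar [ 0.712  0.866  1.726 -1.037  1.52   1.078]
-1.3 18 True cup [ 0.299  0.705  1.976 -1.403  1.303  1.092]
-1.3 25 False jar [ 0.689  0.798  1.737 -0.99   1.433 -2.124]
-1.3 25 False cup [ 0.268  0.63   1.961 -1.333  1.201 -2.167]
-1.3 25 True jar [ 0.689  0.798  1.737 -0.99   1.433  1.018]
-1.3 25 True cup [ 0.268  0.63   1.961 -1.333  1.201  0.974]
-1.57 18 False jar [ 0.642  0.91   1.536 -0.876  1.698 -2.115]
-1.57 18 False cup [ 0.275  0.75   1.77  -1.169  1.469 -2.169]
-1.57 18 True jar [ 0.642  0.91   1.536 -0.876  1.698  1.027]
-1.57 18 True cup [ 0.275  0.75   1.77  -1.169  1.469  0.972]
-1.57 25 False jar [ 0.624  0.847  1.555 -0.828  1.615 -2.15 ]
-1.57 25 False cup [ 0.249  0.684  1.765 -1.105  1.386 -2.251]
-1.57 25 True jar [ 0.624  0.847  1.555 -0.828  1.615  0.991]
-1.57 25 True cup [ 0.249  0.684  1.765 -1.105  1.386  0.89 ]
-1.8 18 False jar [ 0.572  0.953  1.385 -0.76   1.852 -2.119]
-1.8 18 False cup [ 0.231  0.799  1.597 -1.023  1.63  -2.225]
-1.8 18 True jar [ 0.572  0.953  1.385 -0.76   1.852  1.023]
-1.8 18 True cup [ 0.231  0.799  1.597 -1.023  1.63   0.916]
-1.8 25 False jar [ 0.558  0.891  1.411 -0.711  1.767 -2.136]
-1.8 25 False cup [ 0.21   0.738  1.601 -0.962  1.555 -2.28 ]
-1.8 25 True jar [ 0.558  0.891  1.411 -0.711  1.767  1.006]
-1.8 25 True cup [ 0.21   0.738  1.601 -0.962  1.555  0.861]
```

```bash
python3 - <<'E'
import re,numpy as np
from scipy.optimize import least_squares
import kin
Q=np.array([[-1.2565,.3068,1.5064,0,1.3284,-.0735],[-1.2781,.3339,.143,.0174,2.7298,-.0789],[-1.2752,.121,.8991,.009,2.186,-.087],[-1.2357,.7948,.1446,.0234,2.0986,-.0384],[-1.2336,.8655,.1447,.0294,1.8741,-.0357]])
P=np.array([[.2174,-.5323,.2313],[.1802,-.4428,.7526],[.1788,-.4329,.5885],[.3431,-.8341,.4336],[.3796,-.924,.3814]])
R=kin.Ro
def fk(q,p):
    h,dy,a,b,c,d,dw=p
    A=R.from_euler('z',q[0]);B=A*R.from_euler('y',q[1]);C=B*R.from_euler('y',q[2]);W=C*R.from_euler('z',q[3])*R.from_euler('y',q[4])
    return np.array([0,0,h])+B.apply([0,dy,a])+C.apply([d,0,b])+W.apply([0,dw,c])
for mode in(0,1):
    g=lambda p:np.concatenate([fk(q,np.r_[p[:6],0] if mode==0 else np.r_[p[0],0,p[2:6],p[1]])-x for q,x in zip(Q,P)])
    s=least_squares(g,[.19,.042,.64,.42,.37,.11]);print(mode,s.x,np.abs(s.fun).max())
    if mode==0: x=s.x
t=open('kin.py').read()
t=re.sub(r'h,r0,a,b.*','h,dy,a,b,c,d='+','.join('%.5f'%v for v in x),t).replace('B.apply([0,0,a])','B.apply([0,dy,a])').replace('off=-np.pi/2','off=np.pi/2')
open('kin.py','w').write(t)
E
cat > cand.py <<'E'
from kin import *
np.set_printoptions(precision=3,suppress=True)
P,R=fk([-1.2336,.8655,.1447,.0294,1.8741,-.0357]);print(P,R)
go=-.0187
q0=np.array([.62,.85,1.55,-.85,1.6,1.0])
for psi in(-1.4,-1.6):
  for e in np.radians([15,20,25]):
    R=tool(psi,e)
    for X in([.5555,.083,.088],[.5555,.083,.3],[.45,-.1,.4],[.572,-.171,.152]):
        print(psi,round(np.degrees(e)),X,*ik(np.array(X)-R[:,2]*go,R,q0))
E
python3 cand.py
```

```text
0 [0.19207095 0.04218247 0.64660021 0.41655812 0.37115248 0.10920464] 6.81208832479796e-05
1 [0.18895924 0.04221107 0.64816853 0.41613366 0.36943718 0.10949129] 0.00018302022162652865
[ 0.38  -0.924  0.381] [[ 0.926  0.361  0.111]
 [ 0.378 -0.897 -0.231]
 [ 0.016  0.255 -0.967]]
-1.4 15 [0.5555, 0.083, 0.088] [ 0.634  0.913  1.648 -1.044  1.591  1.058] 1.5194051459839557e-15
-1.4 15 [0.5555, 0.083, 0.3] [ 0.634  0.613  1.574 -1.081  1.775  0.729] 1.5177934958734086e-10
-1.4 15 [0.45, -0.1, 0.4] [ 0.448  0.269  1.897 -1.198  1.645  0.647] 2.4985218666344164e-10
-1.4 15 [0.572, -0.171, 0.152] [ 0.231  0.755  1.908 -1.395  1.367  1.081] 7.481875149520169e-09
-1.4 20 [0.5555, 0.083, 0.088] [ 0.621  0.865  1.659 -1.01   1.529  1.022] 2.9439162774203e-09
-1.4 20 [0.5555, 0.083, 0.3] [ 0.621  0.573  1.562 -1.03   1.735  0.69 ] 5.40826448980042e-13
-1.4 20 [0.45, -0.1, 0.4] [ 0.429  0.226  1.865 -1.141  1.609  0.574] 1.9298536571279552e-13
-1.4 20 [0.572, -0.171, 0.152] [ 0.214  0.701  1.902 -1.35   1.295  1.009] 1.0554484829881022e-10
-1.4 25 [0.5555, 0.083, 0.088] [ 0.605  0.818  1.67  -0.
[... 777 characters left out ...]
4  0.993] 3.3306690738754696e-16
-1.6 20 [0.5555, 0.083, 0.3] [ 0.572  0.634  1.426 -0.952  1.884  0.7  ] 4.1771686979517884e-14
-1.6 20 [0.45, -0.1, 0.4] [ 0.384  0.303  1.746 -1.065  1.749  0.598] 2.439067296978412e-09
-1.6 20 [0.572, -0.171, 0.152] [ 0.199  0.739  1.75  -1.181  1.427  0.93 ] 1.795255200241984e-11
-1.6 25 [0.5555, 0.083, 0.088] [ 0.558  0.855  1.536 -0.855  1.604  0.967] 7.741963736762614e-10
-1.6 25 [0.5555, 0.083, 0.3] [ 0.558  0.597  1.42  -0.901  1.845  0.675] 2.298161660974074e-14
-1.6 25 [0.45, -0.1, 0.4] [ 0.362  0.265  1.718 -1.01   1.719  0.543] 1.7989942868723574e-11
-1.6 25 [0.572, -0.171, 0.152] [ 0.179  0.693  1.747 -1.132  1.368  0.87 ] 1.7112046782717024e-13
```

Request:
play_rows(
  claw=[1,1,1,1,1,1,1,1,1,1,1,1,1,1],
  xyz=[
    [-6,0,0],
    [-6,0,0],
    [-6,0,0],
    [-6,0,0],
    [-6,0,0],
    [-6,0,0],
    [-6,1,0],
    [-2.5,5.4,0],
    [-2.5,5.4,0],
    [-2.5,5.4,0],
    [-2.5,5.4,0],
    [-2.5,5.4,0],
    [-2.5,5.4,0],
    [-2.5,5.4,0],
  ],
  roll=[0,0,0,0,0,0,0,0,0,0,0,0,0,0],
)

```text
time_s: 6.52
tool_pos: [-0.0263, -1.1446, 0.3743]
ee_rot: [[0.941, 0.324, 0.1], [0.322, -0.762, -0.561], [-0.106, 0.56, -0.822]]
wrist_force: [0.5, 1.4, 1.1]
grip_width: 0.0855
grip_force: 0.0
```

```bash
cat >> st.py <<'E'
z=s['ee_rot'][:,2];print('psi %.3f e %.1f'%(np.arctan2(z[1],z[0]),-np.degrees(np.arcsin(z[2]))))
E
python3 st.py
```

```text
6.525 [-1.6833  0.9317  0.1448  0.1636  1.4792 -0.4412] [-0.0263 -1.1446  0.3743] [0.4763 1.3848 1.0885]
[[ 0.9407  0.3244  0.0998]
 [ 0.3224 -0.7622 -0.5613]
 [-0.106   0.5602 -0.8216]]
psi -1.395 e 55.2
```

Request:
play_rows(
  claw=[1,1,1,1,1,1,1,1,1,1],
  xyz=[
    [-3,5.4,0],
    [-3,5.4,0],
    [-3,5.4,0],
    [-3,5.4,0],
    [-3,5.4,0],
    [-3,5.4,0],
    [-3,5.4,0],
    [-3,5.4,0],
    [-3,5.4,0],
    [-3,5.4,0],
  ],
  roll=[0,0,0,0,0,0,0,0,0,0],
)

```text
time_s: 7.78
tool_pos: [-0.1038, -1.1909, 0.5799]
ee_rot: [[0.954, 0.295, 0.051], [0.195, -0.486, -0.852], [-0.226, 0.823, -0.522]]
wrist_force: [-0.1, 0.3, -0.1]
grip_width: 0.0857
grip_force: 0.0
```

```bash
python3 st.py
```

```text
7.775 [-1.7579  0.8287  0.1439  0.228   1.1702 -0.4891] [-0.1038 -1.1909  0.5799] [-0.098  0.295 -0.055]
[[ 0.9543  0.2945  0.0506]
 [ 0.1953 -0.4863 -0.8517]
 [-0.2262  0.8227 -0.5216]]
psi -1.511 e 31.4
```

Request:
play_rows(
  claw=[1,1,1,1,1],
  xyz=[
    [-1.5,6,0],
    [-1.5,6,0],
    [-1.5,6,0],
    [-1.5,6,0],
    [-1.5,6,0],
  ],
  roll=[0,0,0,0,0],
)

```text
time_s: 8.4
tool_pos: [-0.0674, -1.1618, 0.7291]
ee_rot: [[0.957, 0.288, 0.029], [0.129, -0.333, -0.934], [-0.259, 0.898, -0.356]]
wrist_force: [0.1, -0.2, -0.0]
grip_width: 0.0854
grip_force: 0.0
```

```bash
python3 st.py; cat > plan.py <<'E'
from kin import *
from cell import arm
np.set_printoptions(precision=3,suppress=True)
def rows(p,R,q,targets,n_list,roll_list):
    """straight world moves in n rows with total roll; prints tool-frame cm rows"""
    out=[]
    for X,n,ro in zip(targets,n_list,roll_list):
        st=(np.array(X)-p)/n
        for i in range(n):
            v=R.T@st*100; dr=ro/n
            out.append((np.round(v,2).tolist(),round(dr,2)))
            R=R@Ro.from_euler('z',dr,degrees=True).as_matrix(); p=p+st
            q2,er=ik(p,R,q); dq=np.abs(q2-q)/.125/np.array([2.57,2.57,3.14,3.14,3.14,3.14])
            q=q2
            if er>1e-3 or dq.max()>.68: print('WARN',len(out),er,dq)
        print('seg end',p,'q',q)
    print([o[0] for o in out]);print([o[1] for o in out],len(out)); return p,R,q
E
python3 - <<'E'
from plan import *
s=arm.get_state();R=s['ee_rot'];q=s['joint_positions'];z=R[:,2]
# rolls that make tool y level
th=np.degrees(np.arctan2(-R[2,1],-R[2,0])); 
for k in(0,1): 
    # y' = -sin r x + cos r y ; z comp zero
    r=np.degrees(np.arctan2(R[2,1],R[2,0]))+180*k; print((r+180)%360-180)
E
```

```text
8.4 [-1.718   0.7256  0.1439  0.1891  1.0781 -0.4356] [-0.0674 -1.1618  0.7291] [ 0.0526 -0.1795 -0.0217]
[[ 0.9572  0.2881  0.029 ]
 [ 0.1286 -0.3332 -0.9341]
 [-0.2594  0.8978 -0.3559]]
psi -1.540 e 20.9
106.11796609723422
-73.88203390276578
```

```bash
cat > g1.py <<'E'
from plan import *
s=arm.get_state();R=s['ee_rot'];z=R[:,2]
g=np.array([.5558,.083,.088])+z*.022
pre=g-z*.12
for roll in(106.1,-73.9):
    print('ROLL',roll)
    rows(s['tool_pos'],R,s['joint_positions'],[[.25,-.85,.62],[.5,-.4,.5],[.56,.0,.4],pre],[9,9,8,6],[roll*.3,roll*.4,roll*.3,0])
E
python3 g1.py
```

```text
ROLL 106.1
WARN 1 9.503122602550543e-13 [0.119 0.37  0.681 0.065 0.386 0.171]
seg end [ 0.25 -0.85  0.62] q [-1.203  0.204  1.281 -0.623  0.558  0.945]
WARN 18 0.014147327402710335 [0.342 0.105 0.072 0.059 0.255 0.273]
seg end [ 0.5 -0.4  0.5] q [-0.2    0.163  1.608 -1.231  1.286  2.68 ]
WARN 19 0.06247763217894333 [0.249 0.    0.105 0.173 0.221 0.   ]
WARN 20 0.11164369469150477 [0.231 0.021 0.121 0.15  0.211 0.   ]
WARN 21 0.1712652351642357 [0.216 0.047 0.14  0.127 0.206 0.   ]
WARN 22 0.23758953863175328 [0.206 0.08  0.163 0.1   0.209 0.   ]
WARN 23 0.3108253805948794 [0.204 0.124 0.196 0.067 0.226 0.   ]
WARN 24 0.39067671147190797 [0.21  0.191 0.255 0.016 0.268 0.   ]
WARN 25 0.47201541503491845 [0.228 0.317 0.381 0.081 0.368 0.   ]
WARN 26 0.5084055215877296 [0.245 0.627 0.751 0.338 0.61  0.   ]
seg end [0.56 0.   0.4 ] q [ 0.375  0.615  0.779 -1.147  2.196  2.68 ]
WARN 27 0.5078174508766359 [0.107 0.52  0.463 0.203 0.317 0.   ]
WARN 28 0.4935972890486082 [0.099 0.698 0.753 0.381 0.355 0.   ]
WARN 29 0.5451272450147762 [0.093 0.429 0.412 0.111 0.137 0.   ]
WARN 30 0.537548070
[... 1689 characters left out ...]
[4.16, -0.53, -4.12], [4.18, -0.29, -4.12], [4.19, -0.05, -4.12], [4.19, 0.19, -4.12], [4.17, 0.43, -4.12], [4.14, 0.66, -4.12], [4.09, 0.9, -4.12], [4.03, 1.13, -4.12], [3.96, 1.36, -4.12], [3.06, -0.27, -4.2], [3.07, -0.12, -4.2], [3.07, 0.03, -4.2], [3.07, 0.18, -4.2], [3.06, 0.32, -4.2], [3.04, 0.47, -4.2], [3.01, 0.62, -4.2], [2.98, 0.76, -4.2], [5.35, -0.03, -1.08], [5.35, -0.03, -1.08], [5.35, -0.03, -1.08], [5.35, -0.03, -1.08], [5.35, -0.03, -1.08], [5.35, -0.03, -1.08]]
[-2.46, -2.46, -2.46, -2.46, -2.46, -2.46, -2.46, -2.46, -2.46, -3.28, -3.28, -3.28, -3.28, -3.28, -3.28, -3.28, -3.28, -3.28, -2.77, -2.77, -2.77, -2.77, -2.77, -2.77, -2.77, -2.77, 0.0, 0.0, 0.0, 0.0, 0.0, 0.0] 32
```

Request:
play_rows(
  claw=[1,1,1,1,1,1,1,1,1,1,1,1,1,1,1,1,1,1],
  xyz=[
    [4.1,-1.2,-2.7],
    [4.2,-1,-2.7],
    [4.2,-0.9,-2.7],
    [4.3,-0.7,-2.7],
    [4.3,-0.5,-2.7],
    [4.3,-0.3,-2.7],
    [4.3,-0.1,-2.7],
    [4.3,0,-2.7],
    [4.3,0.2,-2.7],
    [4.2,-0.5,-4.1],
    [4.2,-0.3,-4.1],
    [4.2,0,-4.1],
    [4.2,0.2,-4.1],
    [4.2,0.4,-4.1],
    [4.1,0.7,-4.1],
    [4.1,0.9,-4.1],
    [4,1.1,-4.1],
    [4,1.4,-4.1],
  ],
  roll=[-2.5,-2.5,-2.5,-2.5,-2.5,-2.5,-2.5,-2.5,-2.5,-3.3,-3.3,-3.3,-3.3,-3.3,-3.3,-3.3,-3.3,-3.3],
)

```text
time_s: 10.65
tool_pos: [0.4987, -0.3988, 0.4977]
ee_rot: [[0.36, 0.932, 0.031], [0.345, -0.102, -0.933], [-0.867, 0.347, -0.358]]
wrist_force: [1.4, -0.6, 0.3]
grip_width: 0.0852
grip_force: 0.0
```

```bash
python3 st.py; cat > g2.py <<'E'
from plan import *
s=arm.get_state();R=s['ee_rot'];z=R[:,2]; print(fk(s['joint_positions'])[0]-s['tool_pos'])
g=np.array([.5558,.083,.088])+z*.022
pre=g-z*.12
roll=(np.degrees(np.arctan2(R[2,1],R[2,0]))+90)%180-90
print('roll',roll,'pre',pre)
rows(s['tool_pos'],R,s['joint_positions'],[[.56,.03,.36],pre],[9,6],[roll,0])
E
python3 g2.py
```

```text
10.65 [-0.1934  0.165   1.6303 -1.2499  1.2822  0.5156] [ 0.4987 -0.3988  0.4977] [ 1.3597 -0.6329  0.2735]
[[ 0.3598  0.9325  0.0313]
 [ 0.3449 -0.1017 -0.9331]
 [-0.8669  0.3466 -0.3582]]
psi -1.537 e 21.0
[-0.  0. -0.]
roll -21.789773226103136 pre [0.553 0.174 0.123]
seg end [0.56 0.03 0.36] q [ 0.538  0.519  1.445 -1.018  1.854  0.57 ]
seg end [0.553 0.174 0.123] q [ 0.71   0.878  1.381 -0.844  1.796  0.905]
[[3.21, -0.38, -3.88], [3.23, -0.24, -3.88], [3.24, -0.11, -3.88], [3.24, 0.03, -3.88], [3.23, 0.17, -3.88], [3.22, 0.3, -3.88], [3.21, 0.44, -3.88], [3.19, 0.57, -3.88], [3.16, 0.71, -3.88], [4.55, -0.04, -0.84], [4.55, -0.04, -0.84], [4.55, -0.04, -0.84], [4.55, -0.04, -0.84], [4.55, -0.04, -0.84], [4.55, -0.04, -0.84]]
[np.float64(-2.42), np.float64(-2.42), np.float64(-2.42), np.float64(-2.42), np.float64(-2.42), np.float64(-2.42), np.float64(-2.42), np.float64(-2.42), np.float64(-2.42), 0.0, 0.0, 0.0, 0.0, 0.0, 0.0] 15
```

Request:
play_rows(
  claw=[1,1,1,1,1,1,1,1,1,1,1,1,1,1,1],
  xyz=[
    [3.2,-0.4,-3.9],
    [3.2,-0.2,-3.9],
    [3.2,-0.1,-3.9],
    [3.2,0,-3.9],
    [3.2,0.2,-3.9],
    [3.2,0.3,-3.9],
    [3.2,0.4,-3.9],
    [3.2,0.6,-3.9],
    [3.2,0.7,-3.9],
    [4.5,0,-0.8],
    [4.5,0,-0.8],
    [4.5,0,-0.8],
    [4.5,0,-0.8],
    [4.5,0,-0.8],
    [4.5,0,-0.8],
  ],
  roll=[-2.4,-2.4,-2.4,-2.4,-2.4,-2.4,-2.4,-2.4,-2.4,0,0,0,0,0,0],
)

```text
time_s: 12.52
tool_pos: [0.5567, 0.1723, 0.1252]
ee_rot: [[-0.008, 1.0, 0.031], [0.361, 0.031, -0.932], [-0.932, 0.004, -0.361]]
wrist_force: [-0.1, 0.3, 0.6]
grip_width: 0.0855
grip_force: 0.0
```

```bash
python3 st.py; python3 - <<'E'
from h import *
a=arm.camera("scene");b=arm.camera("top")
im=np.hstack([cv2.resize(a["frame"][80:260,150:350],(400,360)),cv2.resize(b["frame"][120:264,140:300],(400,360))])
save(im,'pre')
for c in(a,b):
  for r in arm.tip_of("jar",c): print(r["score"],np.array(r["location"]))
E
```

```text
12.525 [ 0.7038  0.8753  1.3768 -0.8468  1.7957  0.9011] [0.5567 0.1723 0.1252] [-0.1019  0.3173  0.5737]
[[-0.0076  0.9995  0.0305]
 [ 0.3611  0.0312 -0.932 ]
 [-0.9325  0.004  -0.3612]]
psi -1.538 e 21.2
0.92 [ 0.4666 -0.0234 -0.0021]
0.8 [0.4513 0.0877 0.0025]
0.62 [ 0.5545  0.0838 -0.0007]
0.61 [ 0.5665 -0.0403  0.0008]
0.39 [0.6882 0.1709 0.0025]
0.35 [ 0.4431  0.3531 -0.003 ]
0.83 [ 0.4536  0.0881 -0.0028]
0.71 [ 0.567  -0.0395 -0.0003]
0.67 [ 0.5538  0.0815 -0.0014]
0.67 [ 0.4742 -0.0251 -0.0036]
0.52 [0.5095 0.2258 0.0004]
```

View pics/pre.png

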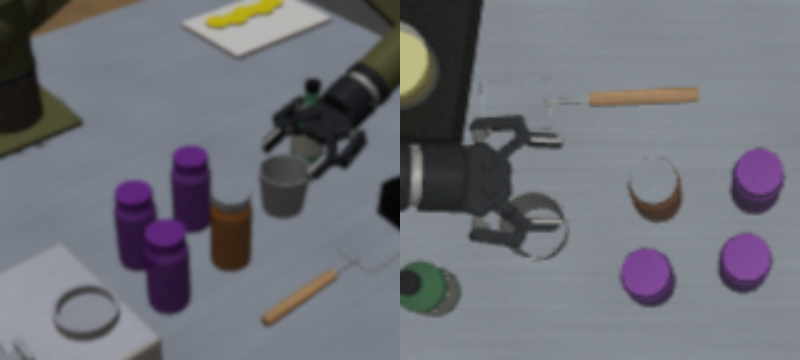

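The picture shows the open gripper level with the jar, above and clear of the pot and bottle. Closing in to grasp.

Request:
play_rows(
  claw=[1,1,1,1,1,0,0,0,0,0],
  xyz=[
    [0.1,-0.4,3],
    [0.1,0,3],
    [0,0,3],
    [0,0,2.9],
    [0,0,0],
    [0,0,0],
    [0,0,0],
    [0,0,0],
    [0,0,0],
    [0,0,0],
  ],
  roll=[0,0,0,0,0,0,0,0,0,0],
)

```text
time_s: 13.98
tool_pos: [0.5566, 0.0613, 0.0834]
ee_rot: [[-0.007, 0.999, 0.032], [0.357, 0.032, -0.934], [-0.934, 0.004, -0.357]]
wrist_force: [1.8, 2.1, 6.5]
grip_width: 0.0601
grip_force: 66.4
```

```bash
python3 st.py
```

```text
13.975 [ 0.5806  0.8762  1.5713 -0.9247  1.6069  0.9969] [0.5566 0.0613 0.0834] [1.8016 2.1412 6.4937]
[[-0.0075  0.9995  0.0317]
 [ 0.357   0.0323 -0.9335]
 [-0.9341  0.0043 -0.3571]]
psi -1.537 e 20.9
```

Request:
play_rows(
  claw=[0,0,0,0,0,0,0],
  xyz=[
    [-2,0,-0.8],
    [-4.6,0,-1.8],
    [-5.1,0,-2],
    [-5.1,0,-2],
    [-5.1,0,-2],
    [-5.1,0,-2],
    [-5.1,0,-2],
  ],
  roll=[0,0,0,0,0,0,0],
)

```text
time_s: 14.85
tool_pos: [0.5537, 0.063, 0.4285]
ee_rot: [[-0.011, 1.0, 0.028], [0.36, 0.03, -0.932], [-0.933, 0.0, -0.36]]
wrist_force: [2.1, 1.0, -2.4]
grip_width: 0.0602
grip_force: 65.8
```

Request:
play_rows(
  claw=[0,0,0,0,0,0,0,0,0,0,0,0,0,0,0,0,0,0,0],
  xyz=[
    [0,0,0],
    [0,0,0.8],
    [0,0,0.8],
    [0,0,0.8],
    [0,0,0.8],
    [0,0,0.8],
    [0,0,0.8],
    [0,0,0.8],
    [0,0,0.8],
    [0,0,0.8],
    [0,0,0.8],
    [0,0,0.8],
    [0,0,0.8],
    [0,0,0.8],
    [0,0,0.8],
    [0,0,0.8],
    [0,0,0.8],
    [0,0,0],
    [0,0,0],
  ],
  roll=[0,-10.5,-10.5,-10.5,-10.5,-10.5,-10.5,-10.5,-10.5,-10.5,-10.5,-10.5,-10.5,-10.5,-10.5,-10.5,-10.5,0,0],
)

```text
time_s: 17.23
tool_pos: [0.5581, -0.0563, 0.3801]
ee_rot: [[-0.2, -0.979, 0.028], [-0.357, 0.046, -0.933], [0.912, -0.197, -0.359]]
wrist_force: [0.0, -0.6, -2.4]
grip_width: 0.06
grip_force: 65.8
```

```bash
python3 st.py; python3 - <<'E'
from h import *
a=arm.camera("scene");b=arm.camera("top")
im=np.hstack([cv2.resize(a["frame"][60:260,100:340],(432,360)),cv2.resize(b["frame"][100:256,180:340],(368,360))])
save(im,'flip')
E
```

```text
17.225 [ 0.4188  0.4432  1.5281 -1.0738  1.7578 -2.4081] [ 0.5581 -0.0563  0.3801] [ 0.0191 -0.6057 -2.3869]
[[-0.2002 -0.9794  0.028 ]
 [-0.357   0.0463 -0.933 ]
 [ 0.9124 -0.1968 -0.3589]]
psi -1.541 e 21.0
```

View pics/flip.png

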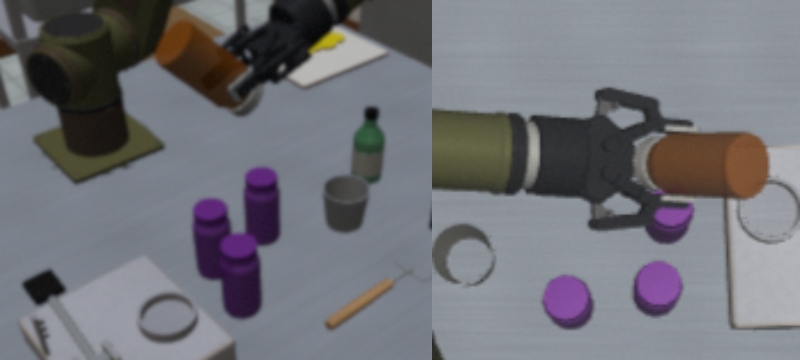

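The jar hangs upside down: the bottom is up at scene crop (185,50) and the lid is down at (245,100). Turning it back while moving over the cup.

Request:
play_rows(
  claw=[0,0,0,0,0,0,0,0,0,0,0,0,0,0,0,0,0],
  xyz=[
    [0,0,0.8],
    [0,0,0.8],
    [0,0,0.8],
    [0,0,0.8],
    [0,0,0.8],
    [0,0,0.8],
    [0,0,0.8],
    [0,0,0.8],
    [0,0,0.8],
    [0,0,0.8],
    [0,0,0.8],
    [0,0,0.8],
    [0,0,0.8],
    [0,0,0.8],
    [0,0,0.8],
    [0,0,0.8],
    [0,0,0],
  ],
  roll=[10.5,10.5,10.5,10.5,10.5,10.5,10.5,10.5,10.5,10.5,10.5,10.5,10.5,10.5,10.5,10.5,0],
)

```text
time_s: 19.45
tool_pos: [0.562, -0.176, 0.3346]
ee_rot: [[-0.011, 1.0, 0.028], [0.358, 0.03, -0.933], [-0.933, 0.0, -0.359]]
wrist_force: [-0.0, -0.3, -2.3]
grip_width: 0.0601
grip_force: 65.8
```

```bash
python3 st.py; python3 - <<'E'
from h import *
a=arm.camera("scene");b=arm.camera("top")
for c in(a,b):
  for k in("jar","cup_floor"):
    for r in arm.tip_of(k,c): print(k,r["score"],np.array(r["location"]))
# cup rim by ellipse in top view
f=b["frame"]; save(cv2.resize(np.hstack([a["frame"][90:250,130:290],f[130:290,240:400]]),(800,400),interpolation=cv2.INTER_CUBIC),'over')
E
```

```text
19.45 [ 0.2263  0.4408  1.6743 -1.1579  1.5408  0.5746] [ 0.562  -0.176   0.3346] [-0.037  -0.3305 -2.3336]
[[-0.0107  0.9995  0.0281]
 [ 0.3585  0.03   -0.9331]
 [-0.9335  0.0001 -0.3586]]
psi -1.541 e 21.0
jar 0.87 [ 0.4655 -0.0246  0.0021]
jar 0.74 [0.4471 0.0866 0.0012]
jar 0.73 [ 0.5664 -0.0412  0.0003]
jar 0.65 [ 0.5613 -0.1535  0.2496]
cup_floor 0.98 [ 0.5758 -0.1745  0.0661]
jar 0.84 [ 0.5613 -0.1566  0.251 ]
jar 0.82 [ 0.5671 -0.0424  0.0005]
jar 0.81 [ 0.4738 -0.0271 -0.0054]
jar 0.75 [ 0.4544  0.0879 -0.0011]
cup_floor 0.89 [ 0.5714 -0.1686  0.0671]
```

View pics/over.png

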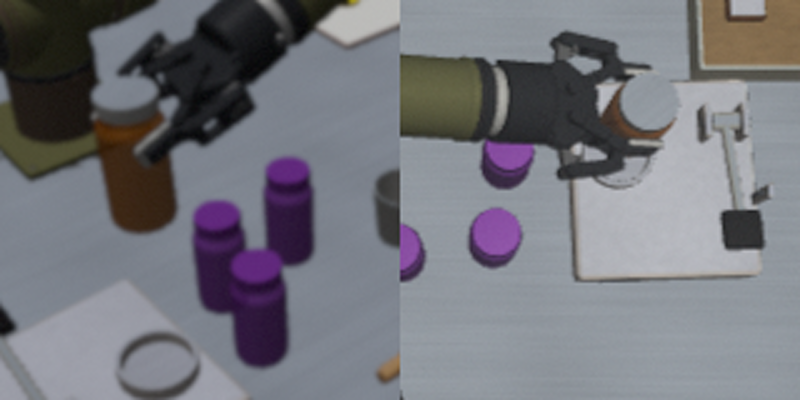

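```bash
python3 - <<'E'
from h import *
cams={n:arm.camera(n) for n in("scene","top")}
th=np.linspace(0,2*np.pi,180,endpoint=False)
def circ(c,x,y,r,z): 
    X=np.c_[x+r*np.cos(th),y+r*np.sin(th),np.full(180,z)]
    p=(c["mtx"]@(c["R"]@X.T+c["t"][:,None])); return (p[:2]/p[2]).astype(np.float32)
def samp(g,p): return cv2.remap(g,p[0][None],p[1][None],cv2.INTER_CUBIC)[0]
S={}
for n,f in(("scene","sc"),("top","tp")):
    g=cv2.cvtColor(cv2.imread(f'pics/{f}.png'),cv2.COLOR_BGR2GRAY).astype(np.float32)
    xs=np.arange(.558,.59,.001);ys=np.arange(-.19,-.152,.001)
    best=[]
    for rm in(.0385,.0395,.041):
      # dark rim ring vs brightness outside/inside
      M=np.array([[ -samp(g,circ(cams[n],x,y,rm,.08)).mean()+.5*samp(g,circ(cams[n],x,y,rm+.007,.08)).mean()+.5*samp(g,circ(cams[n],x,y,rm-.007,.08)).mean() for y in ys] for x in xs])
      i=np.unravel_index(M.argmax(),M.shape); best.append((rm,M.max(),xs[i[0]],ys[i[1]]))
    print(n,np.array(best))
E
```

```text
scene [[ 0.0385 39.9206  0.584  -0.178 ]
 [ 0.0395 40.9559  0.584  -0.178 ]
 [ 0.041  35.5967  0.584  -0.178 ]]
top [[ 0.0385 39.94    0.569  -0.169 ]
 [ 0.0395 41.6162  0.569  -0.169 ]
 [ 0.041  30.7702  0.569  -0.169 ]]
```

Request:
play_rows(
  claw=[0,0,0,0,0,0],
  xyz=[
    [-0.6,1.2,1.6],
    [4.7,0,1.8],
    [4.7,0,1.8],
    [3.7,0,1.4],
    [0.9,0,0.4],
    [0,0,0],
  ],
  roll=[0,0,0,0,0,0],
)

```text
time_s: 20.6
tool_pos: [0.5756, -0.1934, 0.1849]
ee_rot: [[-0.01, 1.0, 0.029], [0.357, 0.03, -0.933], [-0.934, 0.001, -0.357]]
wrist_force: [-0.3, -0.7, -1.9]
grip_width: 0.06
grip_force: 65.8
```

```bash
python3 st.py; python3 - <<'E'
from h import *
a=arm.camera("scene");b=arm.camera("top")
for c in(a,b):
  for k in("jar","cup_floor"):
    for r in arm.tip_of(k,c): print(k,r["score"],np.array(r["location"]))
save(cv2.resize(np.hstack([a["frame"][150:290,110:270],b["frame"][130:270,260:420]]),(800,350),interpolation=cv2.INTER_CUBIC),'low')
E
```

```text
20.6 [ 0.1924  0.6563  1.7738 -1.2103  1.3975  0.8585] [ 0.5756 -0.1934  0.1849] [-0.3249 -0.6739 -1.8551]
[[-0.01    0.9995  0.0285]
 [ 0.3573  0.0302 -0.9335]
 [-0.9339  0.0009 -0.3575]]
psi -1.540 e 20.9
jar 0.97 [0.4528 0.0836 0.0014]
jar 0.97 [ 0.5658 -0.0396  0.0038]
jar 0.8 [ 0.5738 -0.1726  0.1005]
jar 0.63 [ 0.4684 -0.0265  0.0002]
cup_floor 0.81 [ 0.574  -0.1765  0.0656]
jar 0.9 [ 0.47   -0.0285 -0.0027]
jar 0.71 [ 0.5739 -0.1775  0.1047]
jar 0.69 [ 0.4521  0.0861 -0.0005]
jar 0.55 [ 0.5681 -0.0409  0.0018]
```

View pics/low.png

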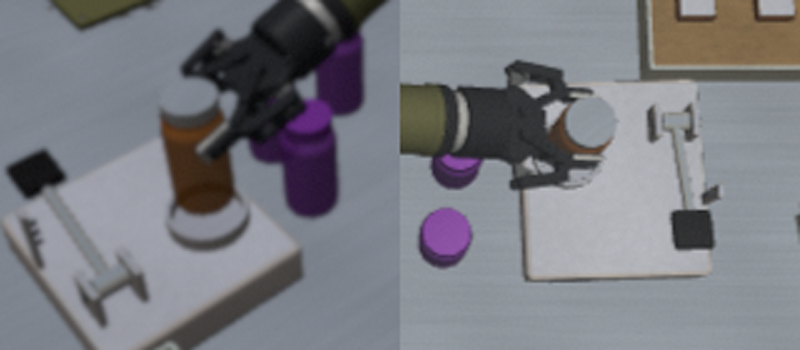

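Request:
play_rows(
  claw=[0,0,0,0,0],
  xyz=[
    [1,0,0.4],
    [1,0,0.4],
    [0.7,0,0.25],
    [0.6,0,0.2],
    [0,0,0],
  ],
  roll=[0,0,0,0,0],
)

```text
time_s: 21.52
tool_pos: [0.5748, -0.1928, 0.1486]
ee_rot: [[-0.011, 1.0, 0.028], [0.358, 0.03, -0.933], [-0.934, -0.0, -0.358]]
wrist_force: [-0.4, 0.1, -2.2]
grip_width: 0.0599
grip_force: 65.8
```

Request:
play_rows(
  claw=[0,0,0],
  xyz=[
    [0.1,0,0.04],
    [0.1,0,0.04],
    [0,0,0],
  ],
  roll=[0,0,0],
)

```text
time_s: 21.9
tool_pos: [0.575, -0.1928, 0.1474]
ee_rot: [[-0.009, 1.0, 0.029], [0.358, 0.03, -0.933], [-0.934, 0.002, -0.358]]
wrist_force: [0.5, -0.1, -2.8]
grip_width: 0.06
grip_force: 65.9
```

Request:
play_rows(
  claw=[0,0,0],
  xyz=[
    [0.15,0,0.05],
    [0.15,0,0.05],
    [0,0,0],
  ],
  roll=[0,0,0],
)

```text
time_s: 22.28
tool_pos: [0.5751, -0.1931, 0.1474]
ee_rot: [[-0.008, 1.0, 0.029], [0.353, 0.03, -0.935], [-0.936, 0.003, -0.353]]
wrist_force: [-1.2, 2.4, 9.5]
grip_width: 0.0602
grip_force: 66.7
```

Request:
play_rows(
  claw=[1,1,1,1,1,1,1,1,1,1],
  xyz=[
    [0,0,0],
    [0,0,0],
    [0,0,0],
    [0,0,0],
    [0,0,-1],
    [0,0,-2],
    [0,0,-3],
    [0,0,-3],
    [0,0,-3],
    [0,0,0],
  ],
  roll=[0,0,0,0,0,0,0,0,0,0],
)

```text
time_s: 23.52
tool_pos: [0.5727, -0.0775, 0.1881]
ee_rot: [[-0.008, 0.999, 0.033], [0.36, 0.034, -0.932], [-0.933, 0.005, -0.36]]
wrist_force: [0.5, -0.5, 0.1]
grip_width: 0.085
grip_force: 0.0
```

```bash
python3 st.py; python3 - <<'E'
from h import *
a=arm.camera("scene");b=arm.camera("top")
for c in(a,b):
  for k in("jar","cup_floor","lever_pad"):
    for r in arm.tip_of(k,c): print(k,r["score"],np.array(r["location"]))
save(cv2.resize(np.hstack([a["frame"][150:290,110:270],b["frame"][130:270,260:420]]),(800,350),interpolation=cv2.INTER_CUBIC),'rel')
from plan import *
s=arm.get_state();p=s['tool_pos']
rows(p,s['ee_rot'],s['joint_positions'],[[p[0],p[1],.31],[.471,-.301,.25],[.471,-.301,.16],[.471,-.301,.125]],[3,6,3,4],[0]*4)
E
```

```text
23.525 [ 0.3791  0.6789  1.6862 -1.0741  1.5344  0.8546] [ 0.5727 -0.0775  0.1881] [ 0.5429 -0.4589  0.0582]
[[-0.0078  0.9994  0.0333]
 [ 0.3596  0.0339 -0.9325]
 [-0.9331  0.0047 -0.3597]]
psi -1.535 e 21.1
jar 0.84 [ 0.5744 -0.1697  0.0619]
jar 0.72 [ 0.4532  0.0845 -0.0013]
jar 0.66 [ 0.5658 -0.0418  0.0031]
jar 0.66 [ 0.4651 -0.0259 -0.0007]
cup_floor 0.58 [ 0.5744 -0.1755  0.0676]
lever_pad 0.65 [ 0.4709 -0.3015  0.1404]
lever_pad 0.39 [ 0.574  -0.1707  0.0633]
lever_pad 0.23 [ 0.5444 -0.2288 -0.0009]
jar 0.95 [ 0.5736 -0.1729  0.0616]
jar 0.92 [ 0.4703 -0.0282 -0.0042]
jar 0.91 [ 0.4567  0.0877 -0.0009]
jar 0.62 [ 0.5695 -0.04    0.0008]
cup_floor 0.95 [ 0.5708 -0.1686  0.0678]
lever_pad 0.59 [ 0.4737 -0.3031  0.1374]
seg end [ 0.571 -0.081  0.31 ] q [ 0.373  0.519  1.601 -1.08   1.652  0.635]
seg end [ 0.471 -0.301  0.25 ] q [ 0.007  0.45   2.004 -1.348  1.276  0.847]
WARN 12 0.0028262683140484507 [0.003 0.188 0.035 0.053 0.028 0.194]
seg end [ 0.471 -0.301  0.16 ] q [ 0.008  0.626  2.064 -1.42   1.234  1.089]
WARN 13 0.006669977208560211 [0.004 0.053 0.001 0.    0.004 0.04 ]
WARN 14 0.01052165861669502 [0.004 0.053 0.002 0.    0.004 0.04 ]
WARN 15 0.014374170969260192 [0.004 0.054 0.003 0.    0.004 0.039]
WARN 16 0.018220515548681735 [0.004 0.054 0.003 0.    0.003 0.039]
seg end [ 0.471 -0.301  0.125] q [ 0.013  0.694  2.06  -1.42   1.228  1.151]
[[-3.83, 0.0, -1.47], [-3.83, 0.0, -1.47], [-3.83, 0.0, -1.47], [-0.36, -1.77, 3.73], [-0.36, -1.77, 3.73], [-0.36, -1.77, 3.73], [-0.36, -1.77, 3.73], [-0.36, -1.77, 3.73], [-0.36, -1.77, 3.73], [2.8, -0.0, 1.07], [2.8, -0.0, 1.07], [2.8, -0.0, 1.07], [0.82, -0.0, 0.31], [0.82, -0.0, 0.31], [0.82, -0.0, 0.31], [0.82, -0.0, 0.31]]
[0.0, 0.0, 0.0, 0.0, 0.0, 0.0, 0.0, 0.0, 0.0, 0.0, 0.0, 0.0, 0.0, 0.0, 0.0, 0.0] 16
```

View pics/rel.png

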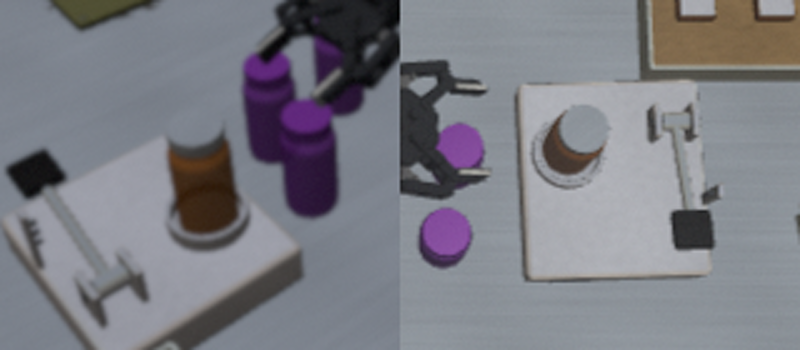

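The jar stands upright in the cup, at crop (205,185) in the scene view and (575,140) in the top view. Next is the lever.

Request:
play_rows(
  claw=[1,1,0.5,0,0,0,0,0,0,0,0],
  xyz=[
    [-3.8,0,-1.5],
    [-3.8,0,-1.5],
    [-3.8,0,-1.5],
    [-0.4,-1.8,3.7],
    [-0.4,-1.8,3.7],
    [-0.4,-1.8,3.7],
    [-0.4,-1.8,3.7],
    [-0.4,-1.8,3.7],
    [-0.4,-1.8,3.7],
    [2.8,0,1.1],
    [2.8,0,1.1],
  ],
  roll=[0,0,0,0,0,0,0,0,0,0,0],
)

```text
time_s: 25.3
tool_pos: [0.4691, -0.3002, 0.1918]
ee_rot: [[-0.008, 1.0, 0.027], [0.359, 0.028, -0.933], [-0.933, 0.003, -0.359]]
wrist_force: [0.4, 0.1, 0.9]
grip_width: 0.0003
grip_force: 0.0
```

```bash
python3 st.py
```

```text
25.3 [ 0.0087  0.5607  2.0525 -1.3963  1.2459  1.0128] [ 0.4691 -0.3002  0.1918] [0.4138 0.1406 0.9384]
[[-0.0075  0.9996  0.027 ]
 [ 0.3586  0.0279 -0.9331]
 [-0.9335  0.0026 -0.3586]]
psi -1.542 e 21.0
```

Request:
play_rows(
  claw=[0,0,0,0],
  xyz=[
    [1.4,0.1,0.4],
    [1.3,0,0.4],
    [0.9,0,0.3],
    [0,0,0],
  ],
  roll=[0,0,0,0],
)

```text
time_s: 25.8
tool_pos: [0.4709, -0.2963, 0.1541]
ee_rot: [[-0.011, 1.0, 0.028], [0.358, 0.03, -0.933], [-0.934, 0.0, -0.358]]
wrist_force: [-0.3, 0.2, 0.3]
grip_width: 0.0
grip_force: 0.0
```

Request:
play_rows(
  claw=[0,0,0],
  xyz=[
    [0.5,0,0.2],
    [0.5,0,0.2],
    [0,0,0],
  ],
  roll=[0,0,0],
)

```text
time_s: 26.18
tool_pos: [0.4712, -0.2949, 0.1453]
ee_rot: [[-0.009, 1.0, 0.025], [0.358, 0.027, -0.933], [-0.934, 0.0, -0.358]]
wrist_force: [-1.3, -2.5, 4.2]
grip_width: 0.0001
grip_force: 1.8
```

```bash
python3 st.py
```

```text
26.175 [ 0.0204  0.6584  2.0699 -1.4239  1.2343  1.1314] [ 0.4712 -0.2949  0.1453] [-1.2731 -2.5294  4.1509]
[[-0.0094  0.9996  0.0251]
 [ 0.3578  0.0268 -0.9334]
 [-0.9338  0.0002 -0.3579]]
psi -1.544 e 21.0
```

```bash
python3 - <<'E'
from plan import *
s=arm.get_state();R=s['ee_rot']
import kin
kin.lo[3]=-2
for y in(-.295,-.285,-.275):
  for x in(.471,.48,.49):
    print(x,y,[round(ik(np.array([x,y,z]),R,s['joint_positions'])[0][3],3) for z in(.148,.125)])
E
```

```text
0.471 -0.295 [np.float64(-1.422), np.float64(-1.442)]
0.48 -0.295 [np.float64(-1.416), np.float64(-1.436)]
0.49 -0.295 [np.float64(-1.41), np.float64(-1.429)]
0.471 -0.285 [np.float64(-1.402), np.float64(-1.421)]
0.48 -0.285 [np.float64(-1.397), np.float64(-1.416)]
0.49 -0.285 [np.float64(-1.392), np.float64(-1.41)]
0.471 -0.275 [np.float64(-1.382), np.float64(-1.401)]
0.48 -0.275 [np.float64(-1.378), np.float64(-1.396)]
0.49 -0.275 [np.float64(-1.373), np.float64(-1.39)]
```

Request:
play_rows(
  claw=[0,0,0,0,0,0,0,0],
  xyz=[
    [-2,0,-0.8],
    [-2.2,0,-0.8],
    [-0.7,0,1.9],
    [-0.7,0,1.9],
    [-0.7,0,1.9],
    [-0.7,0,1.9],
    [-0.7,0,1.9],
    [0,0,0],
  ],
  roll=[0,0,0,0,0,0,0,0],
)

```text
time_s: 27.18
tool_pos: [0.4835, -0.3729, 0.2014]
ee_rot: [[-0.007, 1.0, -0.022], [0.388, -0.017, -0.922], [-0.922, -0.015, -0.387]]
wrist_force: [0.4, -0.7, 0.3]
grip_width: -0.0
grip_force: 0.0
```

```bash
python3 st.py; python3 - <<'E'
from plan import *
import kin
kin.lo[3]=-2
s=arm.get_state();R=s['ee_rot'];print(R.T)
for x,y in((.471,-.295),):
    print(x,y,[ik(np.array([x,y,z]),R,s['joint_positions'])[0] for z in(.148,.125)])
E
```

```text
27.175 [-0.1483  0.5416  1.9696 -1.4237  1.1802  0.8698] [ 0.4835 -0.3729  0.2014] [ 0.4007 -0.6554  0.3139]
[[-0.0072  0.9997 -0.0215]
 [ 0.3877 -0.017  -0.9216]
 [-0.9218 -0.015  -0.3875]]
psi -1.594 e 22.8
[[-0.007  0.388 -0.922]
 [ 1.    -0.017 -0.015]
 [-0.022 -0.922 -0.387]]
0.471 -0.295 [array([ 0.01 ,  0.637,  2.026, -1.351,  1.235,  1.045]), array([ 0.01 ,  0.683,  2.036, -1.37 ,  1.223,  1.103])]
```

Request:
play_rows(
  claw=[0,0,0,0,0],
  xyz=[
    [1.5,-0.3,-2],
    [1.5,-0.3,-2],
    [1.8,-0.3,-0.7],
    [1.9,-0.4,-0.7],
    [0,0,0],
  ],
  roll=[0,0,0,0,0],
)

```text
time_s: 27.8
tool_pos: [0.4705, -0.2948, 0.1594]
ee_rot: [[-0.013, 1.0, -0.02], [0.388, -0.013, -0.922], [-0.922, -0.02, -0.388]]
wrist_force: [0.6, 0.3, -0.3]
grip_width: -0.0004
grip_force: 0.0
```

Request:
play_rows(
  claw=[0,0,0,0,0],
  xyz=[
    [0.5,0,0.2],
    [0.5,0,0.2],
    [0.5,0,0.2],
    [0.4,0,0.2],
    [0,0,0],
  ],
  roll=[0,0,0,0,0],
)

```text
time_s: 28.42
tool_pos: [0.4695, -0.2961, 0.1402]
ee_rot: [[-0.01, 1.0, -0.022], [0.386, -0.016, -0.922], [-0.922, -0.018, -0.386]]
wrist_force: [-2.1, -0.8, 5.9]
grip_width: 0.0001
grip_force: 2.4
```

```bash
python3 st.py
```

```text
28.425 [ 0.0084  0.6531  2.033  -1.3608  1.2306  1.0661] [ 0.4695 -0.2961  0.1402] [-2.1362 -0.7664  5.8816]
[[-0.0103  0.9997 -0.0219]
 [ 0.3864 -0.0163 -0.9222]
 [-0.9223 -0.018  -0.3861]]
psi -1.595 e 22.7
```

Request:
play_rows(
  claw=[0,0,0,0,0],
  xyz=[
    [0.5,0,0.2],
    [0.5,0,0.2],
    [0.1,0,0.05],
    [0,0,0],
    [0,0,0],
  ],
  roll=[0,0,0,0,0],
)

```text
time_s: 29.05
tool_pos: [0.4686, -0.2961, 0.1292]
ee_rot: [[-0.01, 1.0, -0.023], [0.385, -0.017, -0.923], [-0.923, -0.018, -0.385]]
wrist_force: [-5.0, 1.8, 7.7]
grip_width: -0.0001
grip_force: 3.7
```

```bash
python3 st.py; python3 - <<'E'
from h import *
a=arm.camera("scene");b=arm.camera("top")
for c in(a,b):
  for k in("jar","lever_pad"):
    for r in arm.tip_of(k,c)[:4]: print(k,r["score"],np.array(r["location"]))
save(cv2.resize(np.hstack([a["frame"][180:280,90:210],b["frame"][170:270,310:430]]),(800,333),interpolation=cv2.INTER_CUBIC),'lev')
E
```

```text
29.05 [ 0.0088  0.676   2.0389 -1.3701  1.2265  1.0965] [ 0.4686 -0.2961  0.1292] [-4.992   1.8111  7.7062]
[[-0.0098  0.9997 -0.023 ]
 [ 0.3852 -0.0175 -0.9227]
 [-0.9228 -0.0179 -0.3849]]
psi -1.596 e 22.6
jar 0.9 [ 0.4689 -0.0239 -0.0002]
jar 0.86 [ 0.5657 -0.0386  0.0032]
jar 0.76 [ 0.4498  0.0888 -0.001 ]
jar 0.62 [0.6873 0.1673 0.0029]
lever_pad 0.96 [ 0.4648 -0.3026  0.1206]
jar 0.92 [ 0.5756 -0.1745  0.0636]
jar 0.5 [ 0.5694 -0.0419 -0.    ]
lever_pad 0.89 [ 0.4671 -0.3026  0.1172]
lever_pad 0.46 [ 0.4384  0.3549 -0.0026]
```

View pics/lev.png

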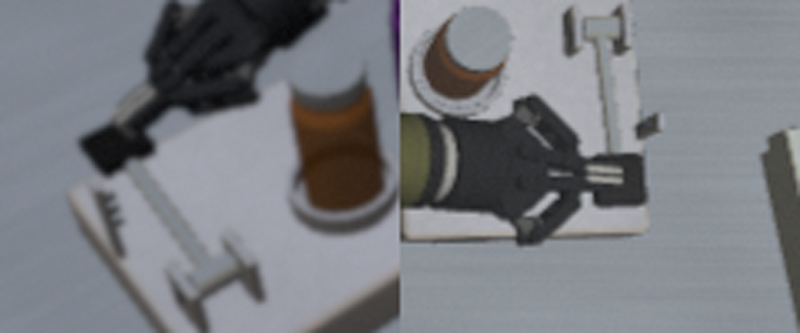

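The fingertips press the pad at crop (115,145), with lever height about 0.119 m and 7.7 N. The jar stands clear of the gripper. Handing in.

```bash
python3 -c "
from cell import arm
print(arm.hand_in())"
```

```text
the job is handed in; nothing more can be done
None
```

I turned the jar over and back, stood it upright in the mixer cup and released it, then handed in with the lever held at about half travel (pad about 119 mm, about 7.7 N); the call gave no verdict, and joint 4 read up to 4 mrad past its listed −1.42 rad limit on the way.

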